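# Seat a wheelchair brake shoe in its nest and close the clamp lid

### The arm

A 6-joint arm with a two-finger parallel gripper is mounted at the origin on the work surface. World frame = base frame: x ahead of the robot, y to its left, z up, the work surface at z = 0. Lengths are in mm, angles in rad, forces in N, time in s.
With the tool pointing down it reaches from about 375 to 900 mm from the base axis. Payload 3.1 kg.
Tool frame: the origin (TCP) lies on the centre line of the jaws, within the pads' length; the fingertips stand 11 mm ahead of it and the grasp point (between the pads) lies 8 mm behind it; z points along the fingers, y is the line along which they close (so a half turn about z gives the same grasp; the last joint's range is limited). The gripper opens to 87 mm and grips with 3 to 60 N. Pads are 19 mm wide; open, the fingers measure 117 mm over their backs; the gripper's body (75 mm by 190 mm) begins 51 mm behind the grasp point.
Start: joints at [0.944, 0.527, 1.433, -0, 1.181, -0.178], TCP at [271.136, 563.1, 233.548] pointing down, gripper open.
Joint ranges: [-3.08, 3.08], [-0.75, 2.2], [0.22, 2.44], [-1.43, 4.57], [0, 2.65], [-2.85, 2.85]. Speed limits (rad/s): [2.79, 2.79, 3.14, 3.14, 3.14, 3.14].

### API

Orientations are given as [roll, pitch, yaw] about the fixed x, y, z axes, in that order (R = Rz(yaw) Ry(pitch) Rx(roll)).
In Python, from bench import manip gives the robot as it stands. Calls block until the motion is done:
- manip.move_pose(position, orientation): joint-space move of the TCP to a pose.
- manip.move_linear(position, attitude=None, v=150, max_force=None): straight line of the TCP; attitude=None keeps the orientation; v is the mean speed in mm/s. With max_force (N) it stops when the force on the tool has changed by that much, and returns True; else False.
- manip.set_joints(angles): joint-space move.
- manip.release() and manip.close_gripper(grasp_force=None): open the fingers fully, or close them until they stop; grasp_force is the grip in N (None keeps the last).
- manip.pause(seconds).
- manip.ik(position, orientation): joint angles nearest the present ones, or None.
- manip.snapshot(name): name is "scene" or "top" or "wrist"; returns (picture, depth): 384x512x3 uint8, red, green, blue; 384x512 float32, mm along the optical axis (not along the pixel's ray), 0 where there is no reading.
- manip.get_calibration(name): a dict with "fx", "fy", "cx", "cy" (pixels), "R" (3x3) and "t" (3): a world point X has camera coordinates R X + t; the wrist camera has in their place "mount" (4x4, takes a point from camera to tool coordinates, whose origin is the TCP and whose axes are the flange's). Camera axes: x right, y down, z forward; pixel columns grow to the right and rows downward; lengths in mm; the calibration is good to about 2 mm. A picture is of the moment at which its call begins: read the wrist's pose just before it. get_calibration takes no time and is no camera call.
A pose or a line that the arm cannot do raises manip.MotionError and nothing moves.
- manip.sign_off(): hands the job in; it is judged then, once.
Trained networks look in the newest picture that a camera, given by its name, has taken for a name from the list of things; names that differ only in an ending like _2 or _b are one class to them, and where a whole thing is asked for, a point or a joint stands for the part that bears it (a point fixed in the world has none). Each returns a list of dicts, best first, with "p" (0 to 1); they miss things now and then, are a little off and sometimes report something else, mostly with a low value. They report only what shows in the picture. A call takes as long as a camera call. They do not tell look-alikes from the thing itself.
- manip.spot_in(camera, label): "rect" ([centre column, centre row, width, height] in pixels, round what is visible of it).
Readings, each from a call of its own:
- manip.read_time(): time.
- manip.read_qpos(): joint angles.
- manip.read_joint_velocities(): joint speeds.
- manip.read_joint_efforts(): joint torques, N m.
- manip.read_position(): TCP position.
- manip.read_tcp_rot(): TCP orientation.
- manip.read_ft_force(): force on the tool from outside, world axes, zero at the start.
- manip.read_torque(): the same for the moment, N m.
- manip.read_grip_width(): finger opening in mm.
- manip.read_finger_force(): force on a finger pad.
Only numpy, scipy, OpenCV 4.12 (cv2) and the standard library are available. Lean on these libraries where they do the work, as an engineer would, in place of code of your own. Each camera call takes 0.05 s, during which the arm holds its last target. There are 200 camera calls.

### The job

Lift the rusty brake shoe out of its rack by its two ends, stand it flat on the bare counter and let go; then take it again by its long sides, set it in the pocket of the nest and press until you feel it sit fully down on the solid seat, past the stiff lifter pad. Only once it is fully home close the hinged clamp lid all the way over it; never use the lid to press the shoe down. Do not drop the shoe, and leave the red wheel, the two rubber tips and the clip where they are.

Things in the scene. Friction and masses are not known exactly. Their poses are not given: they have to be found in the camera images.
- shoe: Rusty steel brake shoe, about 0.3 kg; mm. Base block 60 long (x) x 32 wide (y) x 16 high; on it a rib as wide, its ends sloping at 45 degrees to a flat top 16 long, 34 above the underside. Long sides upright over all 34 mm; the ends can be gripped only on the 16 mm base. Same both ways round. Starts upright in the rack. Origin: centre of underside.
- rack: Fixed grey rack (mm), the shoe along its x. Floor 10 above the counter, 76 x 47. Two cheeks (56 long, 6 thick, tops 48 above the counter) hide the shoe's long sides; its ends stick out 2 mm past them and are open, but for a low lip across each end of the floor (31.5 to 34.5 from the centre, top 13 above the counter). Origin: centre of underside, on the counter.
- nest: Fixed nest (mm): green base 140 x 80 x 12 (x -55 to 85), on it a steel plate 100 x 70, top 26 above the counter, with a pocket 63 (x) x 35 (y), 14 deep, mouth chamfered 3. Hinge posts at x 58 to 76, y +-32 to 40, 63 high. The seated shoe's base stands 2 mm above the plate, its top 46 above the counter. Origin: pocket's centre, on the counter; x points to the hinge.
- nest_seat (a point): Centre of the pocket's solid floor, the seat, 12 mm above the counter: the seated shoe's origin. In the floor a brass lifter pad (40 x 26) starts raised 4 to 8 mm, how much is unknown; its stiff friction holds the shoe up. About 9 N in all (shoe's weight included) slides it down, without spring-back, until the shoe meets the solid seat and stops hard.
- lid_hinge (a point): Middle of the lid's hinge axis, 67 mm from the pocket's centre along the nest's x, 58 mm above the counter; the axis runs along the nest's y.
- lid_edge (a point): Middle of the lid's free edge, 92 mm from the hinge axis. The lid is a bare steel plate 92 long x 56 wide x 4 thick, hinge axis in its mid-plane, the edge a 6 mm bead. A rubber foot under it (14 x 24, 67 from the hinge, 10.5 below the mid-plane) clears the top of a fully seated shoe by 1.5.
- lid (a joint): Lid angle, rad: 0 closed (level over the nest, on its stop), 1.57 upright, at most 2.0; starts 1.65 to 1.95, leaning back away from the pocket. Stiff hinge (0.2 N m, about 2.5 N at 80 mm), stays where it is left. Close it by pushing the plate's back (outer) face towards the pocket and then down.
- wheel: Red plastic adjuster wheel, 49 mm across, 18 high, lying flat; bystander. Origin: centre of the underside.
- tip0: Tan rubber tip, 38 mm across the foot, 34 high, standing; bystander. Origin: centre of the underside.
- tip1: Tan rubber tip like the other; bystander. Origin: centre of the underside.
- clip: Nickel-plated hand rim clip, a bent strip 44 x 18 x 20, lying; bystander. Origin: centre of the underside.
Not all that is in view belongs to the job. What is shaped like the nest but pink is not meant.

How it is judged (in metres and radians):
On the way, in this order (a step that is already met when the one before it is completed fails the run):
1. the shoe stands flat on the counter, let go (height (world z) of shoe below 0.004 m and angle between shoe's own z axis and vertical below 0.1 rad and contact force between the fingers and shoe below 0.1 N), for 0.2 s.
2. the shoe sits fully down in the pocket of the nest (within 2 mm of the solid seat) (z of shoe in the frame of nest_seat between -0.003 and 0.002 m and horizontal distance between shoe and nest_seat below 0.004 m and angle between the x axis of shoe and the x axis of nest, either way round below 0.08 rad and angle between shoe's own z axis and vertical below 0.06 rad), for 0.2 s.
3. the clamp lid is closed over the shoe (value of joint lid below 0.05 rad), for 0.2 s.
At the end, for the whole second after the job is handed in: The shoe is at rest upright in the pocket, its underside within 2 mm of the solid seat, centred within 4 mm and in line with the nest within 0.08 rad (either way round), and the lid is closed (below 0.05 rad) (all of step 2 and value of joint lid below 0.05 rad and linear speed of shoe below 0.02 m/s); the robot touches nothing.
It fails at once if the lid is brought below 0.5 rad while the shoe is not fully down in the pocket (more than 3 mm above the seat, or not in it) (value of joint lid below 0.5 rad and (z of shoe in the frame of nest_seat above 0.003 m or horizontal distance between shoe and nest_seat above 0.006 m)).
It fails at once if the shoe is dropped (faster than 0.5 m/s with no finger on it) (linear speed of shoe above 0.5 m/s and contact force between the fingers and shoe below 0.1 N).
It fails at once if the wheel, a rubber tip or the clip is moved more than 20 mm (distance of any of wheel, tip0, tip1, clip from where it was at the start of the episode above 0.02 m).
It also fails if it takes over 72 s, if anything falls off the work surface, if the arm or the gripper's body presses on something with over 40 N, if the wrist force passes 120 N, or if a joint passes its speed limit or range.

## Working session

There is one attempt and no reset: what is moved stays moved. The work goes in short steps, each a Python script; the robot and the scene stay as the last script left them, time stands still between calls to the robot, and variables do not carry over. Pictures are saved under pics/ and viewed, at most 10 in all, crops included, and the job is handed in when it is done.

```bash
mkdir -p pics && ls && python3 - <<'E'
from bench import manip
import cv2,numpy as np
ims=[]
for c in ("scene","top"):
    im,d=manip.snapshot(c)
    np.savez(f"{c}.npz",im=im,d=d)
    cv2.imwrite(f"pics/{c}0.png",cv2.resize(im[:,:,::-1],(800,600),interpolation=cv2.INTER_CUBIC))
    k=manip.get_calibration(c); print(c,{a:np.round(b,3).tolist() for a,b in k.items()})
    for l in ("shoe","rack","nest","lid","wheel","tip0","clip"):
        print(l,[(np.round(r["rect"]).tolist(),round(r["p"],2)) for r in manip.spot_in(c,l)[:3]])
print(manip.read_time(),manip.read_tcp_rot())
E
```

```text
pics
scene {'fx': 375.031, 'fy': 375.031, 'cx': 257.44, 'cy': 193.5, 'R': [[0.717, 0.697, -0.018], [0.527, -0.559, -0.64], [-0.456, 0.449, -0.768]], 't': [-404.588, -218.652, 1255.68]}
shoe [([199.0, 254.0, 26.0, 24.0], 0.64), ([300.0, 229.0, 20.0, 9.0], 0.39)]
rack [([199.0, 252.0, 30.0, 32.0], 0.94)]
nest [([168.0, 208.0, 53.0, 47.0], 0.86), ([372.0, 162.0, 56.0, 40.0], 0.71), ([248.0, 139.0, 50.0, 39.0], 0.68)]
lid [([247.0, 128.0, 34.0, 23.0], 0.91), ([368.0, 219.0, 39.0, 36.0], 0.9), ([375.0, 152.0, 36.0, 21.0], 0.68)]
wheel [([262.0, 248.0, 20.0, 20.0], 0.52), ([199.0, 252.0, 26.0, 22.0], 0.36)]
tip0 [([321.0, 142.0, 13.0, 18.0], 0.62), ([132.0, 281.0, 16.0, 16.0], 0.54)]
clip [([300.0, 229.0, 16.0, 10.0], 0.69)]
top {'fx': 468.716, 'fy': 468.716, 'cx': 261.445, 'cy': 190.185, 'R': [[-0.026, -0.999, -0.021], [-0.988, 0.029, -0.151], [0.152, 0.017, -0.988]], 't': [30.269, 553.759, 1348.57]}
shoe [([329.0, 197.0, 12.0, 19.0], 0.46)]
rack [([325.0, 198.0, 17.0, 20.0], 0.55)]
nest [([202.0, 274.0, 36.0, 49.0], 0.96), ([316.0, 255.0, 30.0, 52.0], 0.9), ([210.0, 120.0, 30.0, 45.0], 0.83)]
lid [([316.0, 254.0, 26.0, 36.0], 0.87), ([210.0, 116.0, 20.0, 30.0], 0.84), ([136.0, 159.0, 22.0, 33.0], 0.7)]
wheel [([283.0, 169.0, 19.0, 18.0], 0.45)]
tip0 [([152.0, 213.0, 13.0, 10.0], 0.52), ([378.0, 218.0, 14.0, 14.0], 0.51)]
clip [([247.0, 159.0, 15.0, 9.0], 0.66)]
0.8 [-3.14157011e+00  1.49471358e-05  2.69280936e+00]
```

View pics/scene0.png

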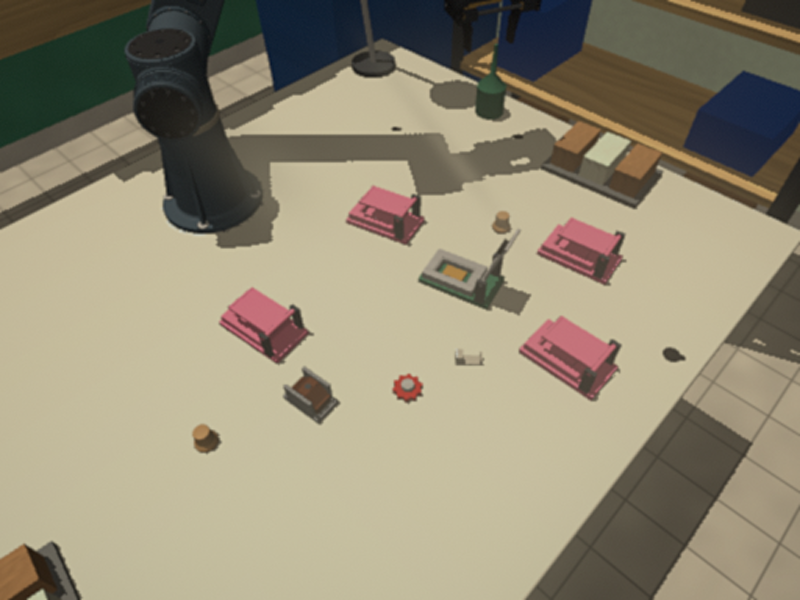

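View pics/top0.png

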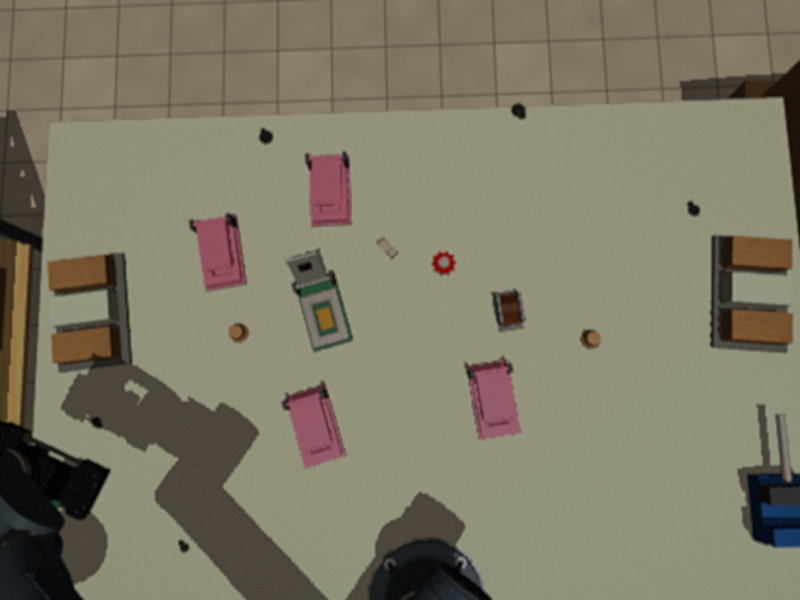

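The scene view shows the rack with the shoe at about (311,394) and the real nest, grey and green with its lid upright, at (460,275). In the top view the rack is at (509,310) and the nest pad at (324,318). The nest's hinge points toward the top of that image. The pink nests are decoys.

```bash
cat > h.py <<'E'
from bench import manip
import numpy as np, cv2
from scipy.spatial.transform import Rotation as Ro
def K(c): return np.array([[c["fx"],0,c["cx"]],[0,c["fy"],c["cy"]],[0,0,1]])
def extr(cam):
    """camera->world rotation, camera centre"""
    c=manip.get_calibration(cam)
    if cam!="wrist":
        R=np.array(c["R"]);return c,R.T,-R.T@np.array(c["t"])
    p=np.array(manip.read_position());Rt=Ro.from_euler("xyz",manip.read_tcp_rot()).as_matrix()
    m=np.array(c["mount"]);return c,Rt@m[:3,:3],Rt@m[:3,3]+p
def ray_z(e,uv,z):
    c,R,o=e;uv=np.atleast_2d(uv)
    d=np.c_[(uv[:,0]-c["cx"])/c["fx"],(uv[:,1]-c["cy"])/c["fy"],np.ones(len(uv))]@R.T
    return o+d*((z-o[2])/d[:,2])[:,None]
def cloud(e,d):
    c,R,o=e;v,u=np.indices(d.shape)
    P=np.stack([(u-c["cx"])/c["fx"]*d,(v-c["cy"])/c["fy"]*d,d],-1)@R.T+o
    P[d<=0]=np.nan;return P
def down(yaw): return [np.pi,0,yaw]
E
python3 - <<'E'
from h import *
et=extr("top")
s=1.5625
def f(px,z): print(np.round(ray_z(et,np.array(px)/s,z),1).tolist())
f([(324,318),(312,349),(352,340)],18)
f([(509,310)],40); f([(444,263),(387,247),(238,333),(591,339)],10)
es=extr("scene"); print(np.round(ray_z(es,np.array([(455,272)])/s,18)),np.round(ray_z(es,np.array([(312,394)])/s,35)))
c=manip.get_calibration("wrist");print(np.round(c["mount"],3).tolist(),c["fx"],c["fy"],c["cx"],c["cy"])
E
```

```text
[[522.3, 179.3, 18.0], [463.1, 202.9, 18.0], [478.2, 125.8, 18.0]]
[[524.6, -174.6, 40.0]]
[[624.9, -55.8, 10.0], [660.4, 55.0, 10.0], [498.9, 347.8, 10.0], [467.9, -332.3, 10.0]]
[[524. 183.  18.]] [[ 541. -174.   35.]]
[[0.0, -0.954, -0.301, 83.515], [1.0, 0.001, -0.001, -0.934], [0.001, -0.301, 0.954, -151.653], [0.0, 0.0, 0.0, 1.0]] 314.9801462541086 314.9801462541086 259.6665049412872 192.8062930141541
```

```bash
python3 - <<'E'
from h import *
for n,pos,yaw in (("nest",[505,172,230],np.pi+.2),("rack",[530,-175,170],np.pi/2)):
    manip.move_pose(pos,down(yaw)); manip.pause(.3)
    e=extr("wrist"); im,d=manip.snapshot("wrist")
    np.savez(f"w_{n}.npz",im=im,d=d,R=e[1],o=e[2])
    cv2.imwrite(f"pics/w_{n}.png",cv2.resize(im[:,:,::-1],(800,600),interpolation=cv2.INTER_CUBIC))
    print(n,np.round(e[2],1),np.round(manip.read_qpos(),2),manip.read_time())
E
```

```text
nest [422.7 155.4 381.6] [ 0.12  0.41  1.67  0.    1.07 -1.65] 2.8167
rack [529.1 -91.8 321.8] [-0.52  0.52  1.66  0.    0.95 -0.52] 4.4917
```

View pics/w_nest.png

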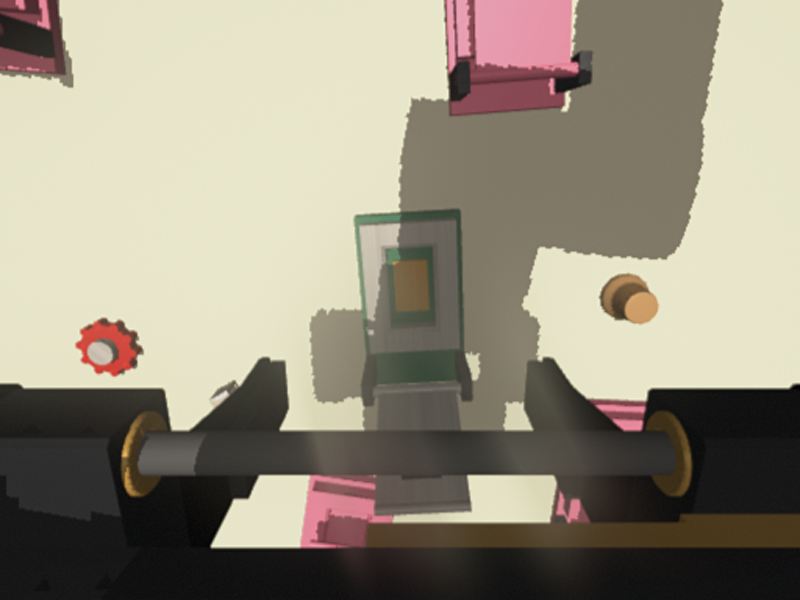

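View pics/w_rack.png

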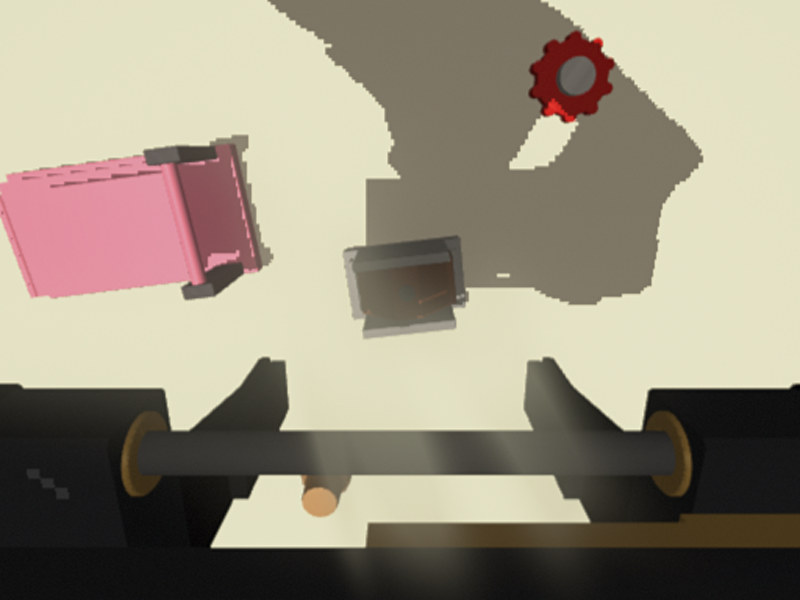

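Wrist pictures: the nest pocket is at (411,287) with the hinge below it in the image, and the lid leans back. The rack is at (408,285), tilted by a few degrees. Next I'll fit both from depth.

```bash
python3 - <<'E'
from h import *
c=manip.get_calibration("wrist")
def load(n):
    z=np.load(f"w_{n}.npz");return z["im"],cloud((c,z["R"],z["o"]),z["d"]),(c,z["R"],z["o"])
def rect(P):
    r=cv2.minAreaRect(P[:,:2].astype(np.float32));return np.round(r[0],1),np.round(r[1],1),round(r[2],1)
im,P,e=load("rack")
box=np.zeros(P.shape[:2],bool);box[135:235,200:320]=1
z=P[...,2]; print("counter z",np.nanmedian(P[100:120,150:170,2]))
for lo,hi in((4,60),(44.5,54),(36,44.4)):
    m=box&(z>lo)&(z<hi)
    n,l,s,_=cv2.connectedComponentsWithStats(m.astype(np.uint8))
    print(lo,[(int(s[i,4]),*rect(P[l==i]),round(float(np.median(z[l==i])),1)) for i in range(1,n) if s[i,4]>40])
im,P,e=load("nest");z=P[...,2]
box[:]=0;box[130:250,215:310]=1
for lo,hi in((6,16),(21,31)):
    m=box&(z>lo)&(z<hi)
    n,l,s,_=cv2.connectedComponentsWithStats(m.astype(np.uint8))
    print(lo,[(int(s[i,4]),*rect(P[l==i]),round(float(np.median(z[l==i])),1)) for i in range(1,n) if s[i,4]>40])
hsv=cv2.cvtColor(im,cv2.COLOR_RGB2HSV)
m=box&(hsv[...,0]>10)&(hsv[...,0]<25)&(hsv[...,1]>120)
m[:150]=0;m[210:]=0
print("pad",m.sum(),rect(P[m]),np.percentile(z[m],[10,50,90]))
# pocket rim: pixels of hole inside plate
hole=box&(z<22)&(z>8);hole[:140]=0;hole[225:]=0
n,l,s,_=cv2.connectedComponentsWithStats(hole.astype(np.uint8))
print("hole",[(s[i].tolist(),) for i in range(1,n) if s[i,4]>40])
for r in range(140,270,6): print(r,np.round(z[r,225:305:4]).tolist())
E
```

```text
counter z 0.7067289090518329
4 [(4126, array([ 528.5, -174.8]), array([76. , 47.4]), 7.0, 38.7)]
44.5 [(789, array([ 528.2, -170.6]), array([55.9, 38.8]), 7.1, 47.1), (430, array([ 531.1, -194.9]), array([55.5,  6.5]), 7.3, 48.3)]
36 [(116, array([ 526.1, -151.5]), array([54.7,  0.7]), 6.8, 40.6), (894, array([ 528.8, -175.6]), array([55.2, 34.5]), 6.9, 41.5)]
6 [(1918, array([536.1, 182.8]), array([140.2,  80.1]), 14.9, 12.3), (739, array([523. , 179.2]), array([61.7, 35.2]), 14.9, 12.5)]
21 [(3448, array([521.8, 178.9]), array([100.6,  70.2]), 14.9, 26.2)]
pad 112 (array([508.8, 181.7]), array([35.8, 17.9]), 59.1) [nan nan nan]
hole [([227, 140, 59, 85, 360],), ([265, 140, 32, 85, 292],), ([247, 157, 32, 53, 1500],)]
140 [-1.0, 12.0, 13.0, 11.0, 14.0, 12.0, 12.0, 10.0, 12.0, 11.0, 11.0, 14.0, 16.0, 18.0, 20.0, 22.0, 25.0, 14.0, 0.0, 1.0]
146 [-1.0, 12.0, 27.0, 27.0, 27.0, 26.0, 28.0, 27.0, 27.0, 27.0, 26.0, 26.0, 27.0, 26.0, 28.0, 26.0, 26.0, 12.0, 1.0, -1.0]
152 [0.0, 12.0, 26.0, 27.0, 27.0, 26.0, 27.0, 26.0, 27.0, 27.0, 27.0, 26.0, 27.0, 26.0, 27.0, 27.0, 26.0, 12.0, 1.0, 1.0]
15
[... 1621 characters left out ...]
13.0, 12.0, 13.0, 13.0, 12.0, 12.0, 12.0, 13.0, 13.0, 12.0, 13.0, 13.0, 45.0, 47.0, 1.0]
242 [-0.0, 2.0, 56.0, 55.0, 12.0, 13.0, 13.0, 12.0, 13.0, 13.0, 12.0, 12.0, 11.0, 12.0, 12.0, 12.0, 12.0, 43.0, 64.0, 63.0]
248 [-1.0, -0.0, 64.0, 61.0, 60.0, 61.0, 61.0, 61.0, 61.0, 61.0, 62.0, 62.0, 61.0, 61.0, 62.0, 63.0, 62.0, 62.0, 64.0, 63.0]
254 [-0.0, 1.0, 63.0, 64.0, 1.0, 66.0, 66.0, 66.0, 67.0, 67.0, 67.0, 68.0, 69.0, 69.0, 69.0, 68.0, 70.0, -0.0, 63.0, 62.0]
260 [-0.0, 0.0, 0.0, 2.0, -1.0, 74.0, 76.0, 75.0, 76.0, 76.0, 75.0, 76.0, 76.0, 77.0, 77.0, 78.0, 78.0, 1.0, 0.0, 1.0]
266 [0.0, -0.0, -1.0, 0.0, 1.0, 81.0, 83.0, 83.0, 83.0, 83.0, 84.0, 83.0, 84.0, 86.0, 86.0, 85.0, 85.0, 86.0, 1.0, -1.0]
```

```bash
cat >> h.py <<'E'
RACK=np.array([528.5,-174.8]);RY=np.radians(7.0)
NEST=np.array([521.7,178.9]);NY=np.radians(14.9)
SPOT=np.array([530.,10.])
def nest(x,y=0): c,s=np.cos(NY),np.sin(NY);return NEST+[c*x-s*y,s*x+c*y]
def lin(xy,z,**k): return manip.move_linear([*map(float,xy),float(z)],**k)
def go(xy,z,yaw): manip.move_pose([*map(float,xy),float(z)],down(yaw))
E
python3 - <<'E'
from h import *
go(RACK,80,RY+np.pi/2)
print("touch",lin(RACK,26,v=80,max_force=8),manip.read_position())
manip.close_gripper(40); manip.pause(.2)
print(manip.read_grip_width(),manip.read_finger_force())
lin(RACK,100,v=80)
print(manip.read_grip_width(),manip.read_finger_force(),manip.read_ft_force(),manip.read_time())
E
```

```text
touch False [ 528.69788873 -174.91661424   26.08095533]
59.57280662041167 40.00021040439606
59.443211647968596 39.99763548374176 [-0.23555737 -0.28526199 -4.10062091] 7.6417
```

```bash
python3 - <<'E'
from h import *
go(SPOT,100,NY+np.pi/2)
lin(SPOT,22,v=120)
print("touch",lin(SPOT,13,v=15,max_force=4),manip.read_position())
manip.release(); manip.pause(.3)
print(manip.read_finger_force())
lin(SPOT,90,v=150)
manip.move_pose([513,3,230],down(np.pi+.2)); manip.pause(.3)
e=extr("wrist"); im,d=manip.snapshot("wrist");P=cloud(e,d);z=P[...,2]
m=(z>4)&(z<45)&(np.hypot(P[...,0]-SPOT[0],P[...,1]-SPOT[1])<70)
n,l,s,_=cv2.connectedComponentsWithStats(m.astype(np.uint8))
for i in range(1,n):
    if s[i,4]>40: print(s[i].tolist(),cv2.minAreaRect(P[l==i][:,:2].astype(np.float32)),np.percentile(z[l==i],[5,50,95]))
cv2.imwrite("pics/spot.png",im[80:300,120:400,::-1].repeat(2,0).repeat(2,1)); print(manip.read_time())
E
```

```text
touch True [530.34111907  10.02551704  16.24632611]
0.0
[249, 155, 29, 51, 1357] ((528.673583984375, 10.245744705200195), (60.422401428222656, 32.00416564941406), 15.161599159240723) [15.25382949 27.49198834 35.19074607]
13.1167
```

View pics/spot.png

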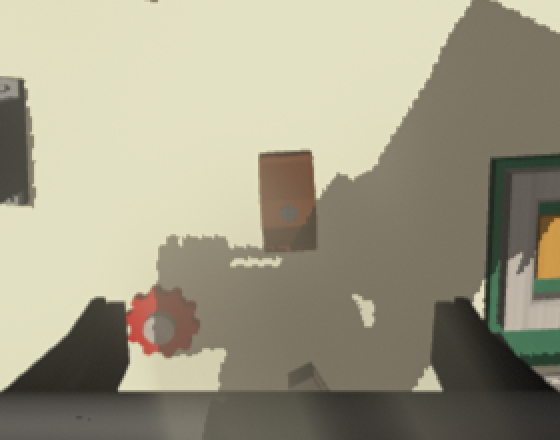

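The shoe stands upright at crop pixel (288,200), clear of everything. It was centred at the commanded x, so the wrist camera reads about 1.5 mm low in x, and I'll correct the nest by that much.

```bash
sed -i 's/^NEST=np.array(\[521.7,178.9\])/NEST=np.array([523.2,178.7])/; s/^SPOT=.*/SPOT=np.array([530.2,10.0])/' h.py && python3 - <<'E'
from h import *
Y=NY+np.pi
go(SPOT,90,Y)
print("touch",lin(SPOT,28,v=100,max_force=8))
manip.close_gripper(60); manip.pause(.2); print(manip.read_grip_width(),manip.read_position())
lin(SPOT,90,v=100); go(NEST,90,Y); lin(NEST,60,v=100)
print("chamfer?",lin(NEST,50,v=20,max_force=5),manip.read_position(),manip.read_ft_force(),manip.read_grip_width(),manip.read_time())
E
```

```text
touch False
31.588293565235993 [529.97497922  10.22157678  27.9453393 ]
chamfer? False [523.17723127 178.75546018  49.95406749] [ 0.30226165  1.00849044 -4.10686793] 31.454384363223944 18.2333
```

```bash
python3 - <<'E'
from h import *
for z in (48,46,44,42,41,40,39,38):
    t=lin(NEST,z,v=10,max_force=28)
    print(z,t,np.round(manip.read_position(),2),np.round(manip.read_ft_force(),1),round(manip.read_grip_width(),2))
    if t: break
print(manip.read_time())
E
```

```text
48 False [523.13 178.7   47.93] [ 0.3 -0.7 -2.9] 31.27
46 False [523.14 178.7   45.91] [-0.4  0.1 -3.8] 31.58
44 False [523.37 178.76  44.34] [-0.4  1.1  0.8] 31.33
42 False [523.4  178.77  42.35] [-2.  -0.2  4.7] 31.42
41 False [523.41 178.75  41.16] [-1.1  0.2  5.9] 31.36
40 False [523.41 178.76  40.02] [-1.2 -0.3  4.4] 31.67
39 False [523.4  178.76  39.92] [-2.5  0.3 10.3] 31.45
38 False [523.42 178.74  39.91] [-3.1 -1.1 18.8] 31.14
20.6333
```

It stops hard at TCP z 39.9, where 40.0 is expected, with the force rising to about 20 N. So the shoe is on the seat. Next: release, check by depth, then close the lid.

```bash
python3 - <<'E'
from h import *
lin(NEST,39.9,v=10)
manip.release(); manip.pause(.3); lin(NEST,120,v=150)
manip.move_pose([506,172,230],down(np.pi+.2)); manip.pause(.3)
e=extr("wrist"); im,d=manip.snapshot("wrist");P=cloud(e,d);z=P[...,2]
q=P-np.array([*NEST,0]);c,s=np.cos(NY),np.sin(NY)
X=q[...,0]*c+q[...,1]*s;Yn=-q[...,0]*s+q[...,1]*c
m=(abs(X)<40)&(abs(Yn)<25)
top=m&(z>43);base=m&(z>31.5)
print("top z",np.median(z[m&(abs(X+1.5)<6)&(abs(Yn)<12)]),"plate",np.nanmedian(z[(abs(X)<45)&(abs(Yn)>22)&(abs(Yn)<33)]))
print("rib",cv2.minAreaRect(np.c_[X[base],Yn[base]].astype(np.float32)))
lm=(X>60)&(abs(Yn)<22)&(z>70)&(z<170)
pf=np.polyfit(z[lm],X[lm],1);print("lid n",lm.sum(),"angle",np.pi/2+np.arctan(pf[0]),"zmax",z[lm].max())
cv2.imwrite("pics/seated.png",im[80:340,120:400,::-1].repeat(2,0).repeat(2,1));print(manip.read_time())
E
```

```text
top z 46.572850400442746 plate 317.3088025546677
rib ((-1.9627704620361328, -0.8525047302246094), (48.46842956542969, 32.03724670410156), 0.22987785935401917)
lid n 1991 angle 1.9137170181760204 zmax 149.35443742188244
23.9667
```

View pics/seated.png

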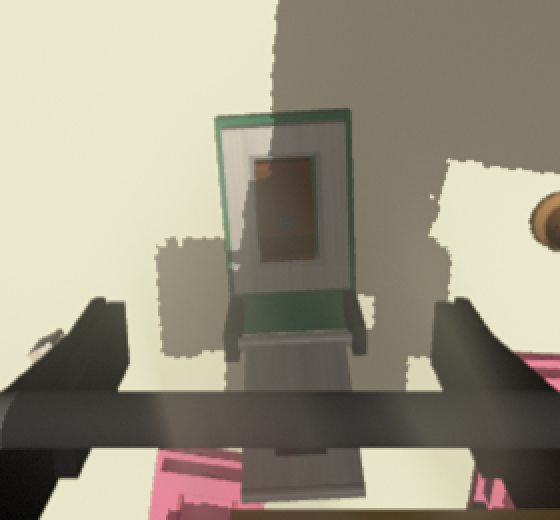

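The depth puts the shoe top at 46.6 (46 nominal, with a 0.7 bias), and it is centred and in line with the nest. The picture agrees, with the shoe in the pocket at (287,210). The lid stands at about 1.91 rad, so I'll close it from behind with the fingers shut.

```bash
python3 - <<'E'
from h import *
manip.close_gripper(10)
Y=NY+np.pi
go(nest(138),220,Y); lin(nest(138),140,v=150)
r=68;prev=138
for th in np.r_[1.5,1.3,1.1,.9,.7,.5,.35,.2,.1,.03,-.03]:
    x=67-r*np.cos(th)+2*np.sin(th)+9.5; z=58+r*np.sin(th)+2*np.cos(th)+11
    t=lin(nest(x),z,v=70,max_force=15)
    print(round(th,2),t,np.round(manip.read_position(),1),np.round(manip.read_ft_force(),1))
    if t: break
print(manip.read_time())
E
```

```text
1.5 False [594.5 197.7 136.9] [1.3 0.  2.4]
1.3 False [580.  193.9 134.3] [-0.5  0.1  0.2]
1.1 False [567.9 190.7 130. ] [ 0.4 -0.5  0. ]
0.9 False [556.8 187.7 123.1] [-0.1  0.3  0.5]
0.7 False [547.2 185.1 113.9] [ 0.1  0.7 -0.5]
0.5 False [539.7 183.2 103. ] [ 0.7 -0.6 -0.8]
0.35 False [535.5 182.   93.9] [0.2 0.2 0. ]
0.2 False [532.6 181.3  84.1] [-0.6  0.2 -0.6]
0.1 False [531.5 181.   77.4] [0.3 0.1 0.3]
0.03 False [531.2 180.9  72.7] [ 0.1  0.7 -0.3]
-0.03 False [531.6 180.9  71.3] [-4.5 -0.9 17.1]
30.9583
```

```bash
python3 - <<'E'
from h import *
lin(nest(0),150,v=150)
manip.move_pose([506,172,230],down(np.pi+.2)); manip.pause(.3)
e=extr("wrist"); im,d=manip.snapshot("wrist");P=cloud(e,d);z=P[...,2]
q=P-np.array([*NEST,0]);c,s=np.cos(NY),np.sin(NY)
X=q[...,0]*c+q[...,1]*s;Yn=-q[...,0]*s+q[...,1]*c
lm=(X>-18)&(X<55)&(abs(Yn)<22)&(z<170)
pf=np.polyfit(X[lm],z[lm],1);print(lm.sum(),"slope",pf,np.median(z[lm]))
cv2.imwrite("pics/closed.png",im[80:340,120:400,::-1].repeat(2,0).repeat(2,1));print(manip.read_time())
E
```

```text
2167 slope [-2.56694219e-04  6.03531334e+01] 60.31620522006574
32.425
```

View pics/closed.png

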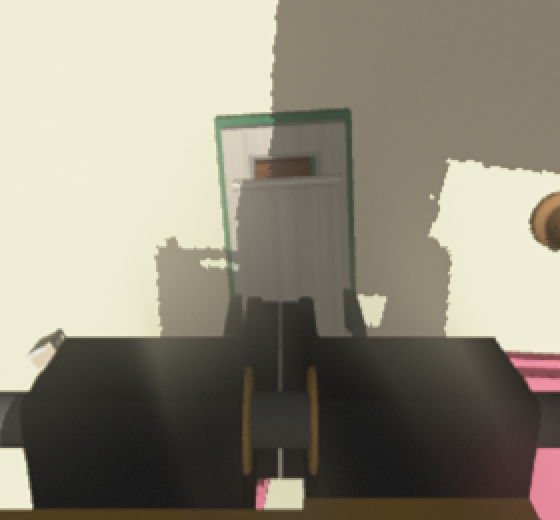

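The lid lies level at z 60.3 with a slope near 0, its free edge at about (287,182), and the shoe's end shows beneath it. The robot is clear, so I'm handing the job in.

```bash
python3 -c "
from bench import manip
print(manip.sign_off())"
```

```text
the job is handed in; nothing more can be done
None
```

The shoe is fully down on the seat and the lid is closed level over it; I handed the job in at about 32 s, with no verdict shown.

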